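Line up the sample jars by size on the bench tray

TASK

Line up the four white sample jars with orange caps in order of size on the white tray, one standing upright in the middle of each round mark: the largest on the mark beside the blue bar, then ever smaller towards the yellow bar at the other end. Do not tip any jar over on the way, and leave the amber bottle standing where it is.

Things in the scene. Friction and masses are not known exactly. Their poses are not given: they have to be found in the camera images.
- jar_xl_mid (a point): the largest of four loose, upright, round white jars with orange screw caps: 52 mm in diameter (the 14 mm high cap is 2 mm narrower), 94 mm high. This point is its centre, 47 mm above its underside; its z axis points up the jar. It starts standing on the bench (z = 0). Neighbouring things, among them a fixed green tube rack 50 x 50 x 40 mm that is not listed, stand at least 35 mm away from its side; only the low tray may come as near as 25 mm.
- jar_l_mid (a point): the second largest of four loose, upright, round white jars with orange screw caps: 44 mm in diameter (the 14 mm high cap is 2 mm narrower), 78 mm high. This point is its centre, 39 mm above its underside; its z axis points up the jar. It starts standing on the bench (z = 0). Neighbouring things, among them a fixed green tube rack 50 x 50 x 40 mm that is not listed, stand at least 35 mm away from its side; only the low tray may come as near as 25 mm.
- jar_m_mid (a point): the third largest of four loose, upright, round white jars with orange screw caps: 36 mm in diameter (the 14 mm high cap is 2 mm narrower), 62 mm high. This point is its centre, 31 mm above its underside; its z axis points up the jar. It starts standing on the bench (z = 0). Neighbouring things, among them a fixed green tube rack 50 x 50 x 40 mm that is not listed, stand at least 35 mm away from its side; only the low tray may come as near as 25 mm.
- jar_s_mid (a point): the smallest of four loose, upright, round white jars with orange screw caps: 30 mm in diameter (the 14 mm high cap is 2 mm narrower), 46 mm high. This point is its centre, 23 mm above its underside; its z axis points up the jar. It starts standing on the bench (z = 0). Neighbouring things, among them a fixed green tube rack 50 x 50 x 40 mm that is not listed, stand at least 35 mm away from its side; only the low tray may come as near as 25 mm.
- mark_a: first of four printed round marks (grey ring 60 mm across, black dot in the middle) in a straight row 90 mm apart on a fixed flat white tray, 90 x 410 mm and 6 mm thick, that lies on the bench. Origin: the mark's centre, on the tray's upper face (6 mm above the bench); its y axis runs along the row from mark a towards mark d, z up.
- mark_b: second of four printed round marks (grey ring 60 mm across, black dot in the middle) in a straight row 90 mm apart on a fixed flat white tray, 90 x 410 mm and 6 mm thick, that lies on the bench. Origin: the mark's centre, on the tray's upper face (6 mm above the bench); its y axis runs along the row from mark a towards mark d, z up.
- mark_c: third of four printed round marks (grey ring 60 mm across, black dot in the middle) in a straight row 90 mm apart on a fixed flat white tray, 90 x 410 mm and 6 mm thick, that lies on the bench. Origin: the mark's centre, on the tray's upper face (6 mm above the bench); its y axis runs along the row from mark a towards mark d, z up.
- mark_d: fourth of four printed round marks (grey ring 60 mm across, black dot in the middle) in a straight row 90 mm apart on a fixed flat white tray, 90 x 410 mm and 6 mm thick, that lies on the bench. Origin: the mark's centre, on the tray's upper face (6 mm above the bench); its y axis runs along the row from mark a towards mark d, z up.
- stop_blue: fixed blue bar, 80 x 14 x 18 mm, across one end of the tray (a like yellow bar closes the other end): it stands 61 mm from the mark beside it, which is either mark a or mark d. Origin: centre of its underside, on the tray's upper face.
- amber_mid (a point): loose amber glass bottle with a black cap, 40 mm in diameter, 74 mm high, standing on the bench among the jars; not part of the job. This point is its centre, 37 mm above its underside.
There are look-alikes about, which are no part of the job. Leave any purple look-alike of the part that bears jar_s_mid alone. Leave any turquoise look-alike of the part that bears jar_xl_mid alone.

How it is judged:
By the outcome, as a careful person would: the job done as asked, in the order asked, and still so for the second after the job is handed in, with the robot touching nothing.
It also fails if it takes over 115 s, if anything falls off the work surface, if the arm or the gripper's body presses on something with over 40 N, if the wrist force passes 120 N, or if a joint passes its speed limit or range.

ROBOT

A 6-joint arm with a two-finger parallel gripper is mounted at the origin on the work surface. World frame = base frame: x ahead of the robot, y to its left, z up, the work surface at z = 0. Lengths are in m, angles in degrees, forces in N, time in s.
With the tool pointing down it reaches from about 0.25 to 0.725 m from the base axis. Payload 9.7 kg.
Tool frame: the origin (TCP) lies at the very end of the fingers, on their centre line; the grasp point (between the pads) lies 19 mm behind it; z points along the fingers, y is the line along which they close (so a half turn about z gives the same grasp; the last joint's range is limited). The gripper opens to 85 mm and grips with 20 to 120 N. Pads are 22 mm wide; open, the fingers measure 114 mm over their backs; the gripper's body (76 mm by 85 mm) begins 54 mm behind the grasp point. The pads swing forward as they close: fully open they stand 13 mm farther back than shut.
Start: joints at [63.312, 4.979, 10.078, 95.1, 0, 90], TCP at [0.247, 0.491, 0.231] pointing down, gripper open.
Joint ranges: [-179.16, 179.16], [-48.56, 103.87], [-65.8, 70.77], [-126.05, 130.52], [-82.76, 87.17], [-180, 180]. Speed limits (degrees/s): [127.2, 127.2, 147.25, 180, 180, 180].

INTERFACE

Orientations are given as a 3x3 rotation matrix whose columns are the frame's x, y, z axes.
In Python, from cell import env, optics, job, nets gives the robot as it stands. The module is installed in compiled form; this text tells all that it offers.
- The arm moves only by the tool carry_out, never from a script. Its argument "plan" is a list of rows, each a list of 4 numbers: the shift along the tool's x, y, z in mm, then the turn about the tool's z in rad. In form: [[tx, ty, tz, yaw], ...]. A call has 1 to 12 rows; each row shifts and turns the commanded pose from where the row before left it, along the tool's axes as they then stand; what a row does not reach is not made up. A row lasts 1/12 s, in which the tool goes at most 41.7 mm and 7.16 degrees, less where a joint would pass 70% of its speed; a pose out of reach is approached as far as the arm can. A call with a gripper value outside its range is refused whole. "jaw" is the finger opening in mm, from 0 to 85.4, set as the call begins (left out, the last holds). The fingers move at their own pace and stop on an object; "squeeze" is the grip in N (left out, the last holds). Time passes only in rows, so rows that do not move let the fingers close. It gives the time, the measured TCP pose, the force, the opening and the grip force at its end, in the units of the state.
- env.get_obs(): the state, without advancing time (a new reading comes with each control period).
- optics.camera(name): name is "side" or "top" or "wrist"; returns (picture, depth): 420x560x3 uint8, red, green, blue; 420x560 float32, m along the optical axis (not along the pixel's ray), 0 where there is no reading.
- optics.get_calibration(name): a dict with "vfov" (degrees; the focal length in pixels is half the picture's height over the tangent of half this angle, whatever the lens; pixels are square), "cx", "cy" (the principal point, pixels), "position" and "attitude" of the camera in the world. Camera axes: x right, y down, z forward; pixel columns grow to the right and rows downward; lengths in m; the calibration is good to about 2 mm. A picture is of the moment at which its call begins: read the wrist's pose just before it. get_calibration takes no time and is no camera call; for the wrist camera it gives the pose at the moment of the call.
- job.finish_job(): hands the job in; it is judged then, once.
Trained networks look in the newest picture that a camera, given by its name, has taken for a name from the list of things; names that differ only in an ending like _2 or _b are one class to them, and where a whole thing is asked for, a point or a joint stands for the part that bears it (a point fixed in the world has none). Each returns a list of dicts, best first, with "confidence" (0 to 1); they miss things now and then, are a little off and sometimes report something else, mostly with a low value. They report only what shows in the picture. A call takes as long as a camera call. They do not tell look-alikes from the thing itself.
- nets.find_in(thing, camera): "location" ([column, row] in pixels, amid what is visible of it).
- nets.landmark_of(thing, camera): "location" ([column, row] in pixels: a listed point, or the origin of a listed thing).
The state is a dict: "time": time; "joint_pos": joint angles; "joint_velocities": joint speeds; "joint_efforts": joint torques, N m; "tcp_pos": TCP position; "tcp_rot": TCP orientation; "force": force on the tool from outside, world axes, zero at the start; "moment": the same for the moment, N m; "gripper_width": opening from 0.0 (shut) to 1.0 (fully open); "finger_force": force on a finger pad.
Only numpy, scipy, OpenCV 4.12 (cv2) and the standard library are available. Lean on these libraries where they do the work, as an engineer would, in place of code of your own. Each camera call takes 0.05 s, during which the arm holds its last target. There are 200 camera calls.

## Working session

There is one attempt and no reset: what is moved stays moved. The work goes in short steps, Python scripts to look and compute and a tool call to move; the robot and the scene stay as the last step left them, time stands still between calls to the robot, and variables do not carry over. Pictures are saved under pics/ and viewed, at most 14 in all, crops included, and the job is handed in when it is done.

Besides the shell and the picture viewer there is one more tool, called as a command line: name --pt "numbers of a row" for each row, then --argument value for the rest. carry_out: Moves the arm, as the interface text tells. Its arguments: {"type":"object","properties":{"plan":{"type":"array"},"jaw":{"type":"number"},"squeeze":{"type":"number"}},"required":["plan"]}

```bash
mkdir -p pics; ls; python3 - <<'E'
from cell import env, optics, job, nets
import cv2
o=env.get_obs(); print(o['time'],o['tcp_pos'],o['tcp_rot'],o['gripper_width'])
for n in ("top","side"):
    p,d=optics.camera(n); cv2.imwrite(f"pics/{n}0.png",p[:,:,::-1]); c=optics.get_calibration(n); print(n,c)
E
```

```text
pics
0.0 [0.24691787 0.491195   0.23058727] [[-8.93474094e-01  4.49114374e-01 -5.68091433e-04]
 [ 4.49114732e-01  8.93473302e-01 -1.18967397e-03]
 [-2.67251527e-05 -1.31808111e-03 -9.99999131e-01]] 1.001920988502821
top {'vfov': 51.640324354084186, 'cx': 277.8956504051293, 'cy': 208.3370002589358, 'position': array([0.42588514, 0.00730917, 1.01312031]), 'attitude': array([[ 0.01078262, -0.99286289,  0.11877294],
       [-0.99993759, -0.01105373, -0.00162411],
       [ 0.00292541, -0.11874801, -0.99292011]])}
side {'vfov': 42.81438042000461, 'cx': 281.49057944310385, 'cy': 206.56956399141168, 'position': array([0.34545003, 0.97793762, 0.79710822]), 'attitude': array([[-0.98638857, -0.08168729,  0.14270519],
       [-0.16326392,  0.58976933, -0.79089635],
       [-0.01955696, -0.80342973, -0.59507831]])}
```

View pics/top0.png

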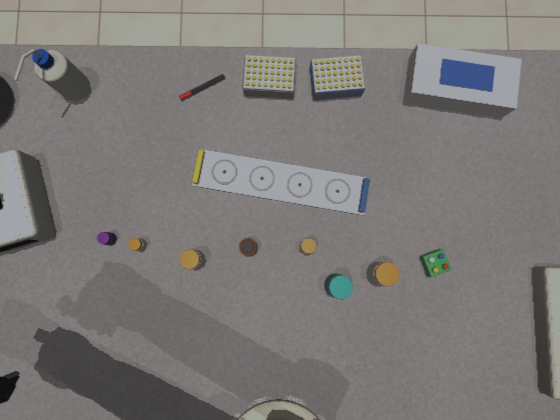

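View pics/side0.png

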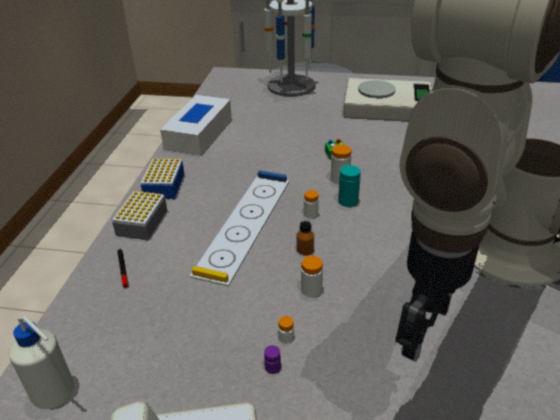

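The top view shows orange caps at (136,244), (190,260), (308,246) and (387,274). Amber is at (248,247), the purple look-alike at (105,239), turquoise at (340,287), and the rack at (436,263). The marks run (225,172) to (338,191), with the blue bar at (364,195) and yellow at (198,167). Next I measure positions.

```bash
cat > h.py <<'E'
from cell import env, optics, job, nets
import cv2, numpy as np
def ray(c,u,v):
    f=210/np.tan(np.radians(c['vfov']/2))
    return np.stack([(u-c['cx'])/f,(v-c['cy'])/f,np.ones_like(u*1.)],-1)@c['attitude'].T
def cloud(n):
    p,d=optics.camera(n); c=optics.get_calibration(n)
    v,u=np.mgrid[:420,:560]
    return p,d,c['position']+ray(c,u,v)*d[...,None],c
def onz(c,u,v,z):
    r=ray(c,np.float64(u),np.float64(v)); return c['position']+r*(z-c['position'][2])/r[2]
def caps(p,d,P,amin=25):
    """orange blobs: pixel, circle of the top-face points (world), height"""
    h=cv2.cvtColor(p,cv2.COLOR_RGB2HSV)
    m=cv2.inRange(h,(8,150,100),(22,255,255))
    n,l,s,_=cv2.connectedComponentsWithStats(m); out=[]
    for i in range(1,n):
        if s[i,4]<amin: continue
        k=(l==i)&(d>0); q=P[k]; zt=np.percentile(q[:,2],80); w=q[abs(q[:,2]-zt)<.004]
        (x,y),r=cv2.minEnclosingCircle(w[:,:2].astype(np.float32))
        v,u=np.where(k); out.append((u.mean(),v.mean(),s[i,4],x,y,2e3*r,zt*1e3,w[:,:2].mean(0)))
    return out
E
python3 - <<'E'
from h import *
np.set_printoptions(precision=4,suppress=True)
for n in("top","side"):
    p,d,P,c=cloud(n); print(n)
    for o in caps(p,d,P): print(*[np.round(a,4) for a in o])
    for t in ["jar_xl_mid","jar_l_mid","jar_m_mid","jar_s_mid","mark_a","mark_b","mark_c","mark_d","stop_blue","amber_mid"]:
        z={'jar_xl_mid':.047,'jar_l_mid':.039,'jar_m_mid':.031,'jar_s_mid':.023,'amber_mid':.037}.get(t,.006)
        for r in nets.landmark_of(t,n)[:4]:
            u,v=r['location']; print(t,np.round([u,v],1),round(r['confidence'],2),onz(c,u,v,z))
for n in ("top",):
    pp=cv2.resize(p,(1,1))
p,d=optics.camera("top"); cv2.imwrite("pics/crop0.png",cv2.resize(p[140:310,90:460,::-1],None,fx=2.15,fy=2.15,interpolation=cv2.INTER_CUBIC))
print(env.get_obs()['time'])
E
```

```text
top
134.5138 243.8073 109 0.4578 0.3243 25.9853 47.7884 [0.4584 0.3235]
393.625 275.6477 88 0.3978 -0.2314 39.2744 95.9124 [ 0.3967 -0.2381]
jar_xl_mid [381.4 273.1] 0.58 [ 0.4002 -0.2239  0.047 ]
jar_m_mid [308.6 243.4] 0.79 [ 0.4644 -0.0645  0.031 ]
jar_m_mid [192.4 256.7] 0.67 [0.4318 0.1967 0.031 ]
jar_s_mid [107.6 240.5] 0.62 [0.4663 0.3923 0.023 ]
jar_s_mid [138.8 243.8] 0.56 [0.4596 0.321  0.023 ]
mark_a [332.6 192.5] 0.89 [ 0.5852 -0.1224  0.006 ]
mark_a [224.9 169.2] 0.75 [0.638  0.1318 0.006 ]
mark_a [261.3 177.5] 0.73 [0.6191 0.0456 0.006 ]
mark_b [332.6 192.5] 0.89 [ 0.5852 -0.1224  0.006 ]
mark_b [224.9 169.2] 0.75 [0.638  0.1318 0.006 ]
mark_b [261.3 177.5] 0.73 [0.6191 0.0456 0.006 ]
mark_c [332.6 192.5] 0.89 [ 0.5852 -0.1224  0.006 ]
mark_c [224.9 169.2] 0.75 [0.638  0.1318 0.006 ]
mark_c [261.3 177.5] 0.73 [0.6191 0.0456 0.006 ]
mark_d [332.6 192.5] 0.89 [ 0.5852 -0.1224  0.006 ]
mark_d [224.9 169.2] 0.75 [0.638  0.1318 0.006 ]
mark_d [261.3 177.5] 0.73 [0.6191 0.0456 0.006 ]
stop_blue [298.9 181.8] 0.45 [ 0.6098 -0.0431  0.006 ]
amber_mid [247.8 246.3] 0.71 [0.4562 
[... 957 characters left out ...]
.9] 0.79 [0.6397 0.1262 0.006 ]
mark_b [237.5 232.9] 0.61 [0.62   0.0424 0.006 ]
mark_b [250.3 210.5] 0.53 [ 0.6086 -0.0469  0.006 ]
mark_b [262.  191.3] 0.48 [ 0.5959 -0.132   0.006 ]
mark_c [220.2 255.9] 0.79 [0.6397 0.1262 0.006 ]
mark_c [237.5 232.9] 0.61 [0.62   0.0424 0.006 ]
mark_c [250.3 210.5] 0.53 [ 0.6086 -0.0469  0.006 ]
mark_c [262.  191.3] 0.48 [ 0.5959 -0.132   0.006 ]
mark_d [220.2 255.9] 0.79 [0.6397 0.1262 0.006 ]
mark_d [237.5 232.9] 0.61 [0.62   0.0424 0.006 ]
mark_d [250.3 210.5] 0.53 [ 0.6086 -0.0469  0.006 ]
mark_d [262.  191.3] 0.48 [ 0.5959 -0.132   0.006 ]
stop_blue [270.8 177.8] 0.59 [ 0.5847 -0.1973  0.006 ]
amber_mid [305.4 237.1] 0.73 [0.4568 0.0723 0.037 ]
1.25
```

View pics/crop0.png

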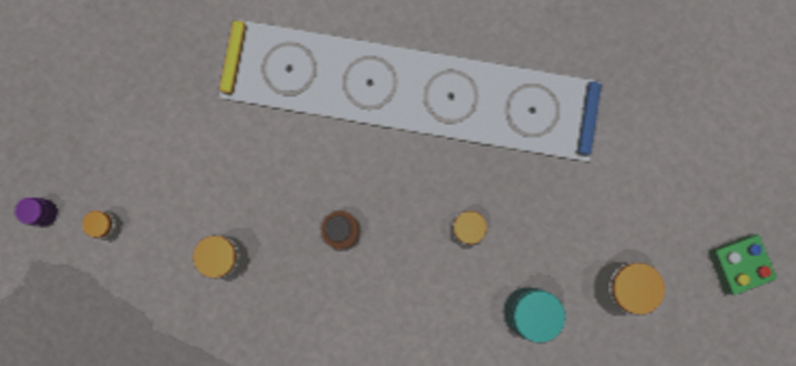

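The crop agrees: L (215,257), M (469,228), XL (638,289) and S (96,224) have orange caps. Measured heights of 79, 63, 95 and 46 mm match. Purple (30,211) and turquoise (538,316) are the look-alikes. Next I refine the jar and mark positions.

```bash
cat >> h.py <<'E'
HT={'xl':.094,'l':.078,'m':.062,'s':.046}
D0={'xl':(387,274),'l':(190,260),'m':(308,246),'s':(135,244)}
def topcaps(p,c,seeds=None,dz=0.):
    h=cv2.cvtColor(p,cv2.COLOR_RGB2HSV); m=cv2.inRange(h,(8,120,90),(30,255,255))
    n,l,s,ce=cv2.connectedComponentsWithStats(m); R={}
    for k,(u,v) in (seeds or D0).items():
        i=1+np.argmin(np.hypot(*(ce[1:]-[u,v]).T)+1e3*(s[1:,4]<60))
        k2=cv2.findContours((l==i).astype(np.uint8),cv2.RETR_EXTERNAL,cv2.CHAIN_APPROX_NONE)[0][0]
        (a,b),r=cv2.minEnclosingCircle(k2); R[k]=(onz(c,a,b,HT[k]+dz),onz(c,*ce[i],HT[k]+dz),2*(r+.5),s[i,4])
    return R
def dots(p,c,seeds):
    g=cv2.GaussianBlur(cv2.cvtColor(p,cv2.COLOR_RGB2GRAY),(0,0),.7).astype(float); R=[]
    for u,v in seeds:
        u,v=int(u),int(v); w=g[v-5:v+6,u-5:u+6]; j=np.unravel_index(w.argmin(),w.shape); v+=j[0]-5;u+=j[1]-5
        w=np.clip(np.median(g[v-4:v+5,u-4:u+5])-15-g[v-3:v+4,u-3:u+4],0,None); yy,xx=np.mgrid[-3:4,-3:4]
        R.append(onz(c,u+(w*xx).sum()/w.sum(),v+(w*yy).sum()/w.sum(),.006))
    return np.array(R)
E
python3 - <<'E'
from h import *
np.set_printoptions(precision=4,suppress=True)
p,d=optics.camera("top");c=optics.get_calibration("top")
for k,v in topcaps(p,c).items(): print(k,*v)
M=dots(p,c,[(225,172),(262,178),(300,185),(338,191)]);print(M[:,:2],np.linalg.norm(np.diff(M,axis=0),axis=1))
p,d=optics.camera("side");c=optics.get_calibration("side")
M=dots(p,c,[(222,258),(238,234),(252,212),(264,191)]);print(M[:,:2],np.linalg.norm(np.diff(M,axis=0),axis=1))
p,d=optics.camera("wrist"); c=optics.get_calibration("wrist");print(c, env.get_obs()['tcp_pos'])
cv2.imwrite("pics/wrist0.png",p[:,:,::-1])
E
```

```text
xl [ 0.4003 -0.2238  0.094 ] [ 0.4001 -0.2236  0.094 ] 24.623937606811523 438
l [0.4265 0.1937 0.078 ] [0.4266 0.1938 0.078 ] 20.723283767700195 294
m [ 0.4592 -0.0607  0.062 ] [ 0.459  -0.0614  0.062 ] 15.894624710083008 168
s [0.4583 0.3232 0.046 ] [0.459  0.3234 0.046 ] 13.53016471862793 120
[[ 0.6328  0.1337]
 [ 0.6182  0.0449]
 [ 0.6038 -0.0442]
 [ 0.5896 -0.1331]] [0.09   0.0903 0.09  ]
[[ 0.6352  0.1322]
 [ 0.6203  0.0437]
 [ 0.606  -0.0454]
 [ 0.5917 -0.1345]] [0.0898 0.0902 0.0902]
{'vfov': 60.84984860499106, 'cx': 273.4178361481417, 'cy': 212.7901638821858, 'position': array([0.1786, 0.5246, 0.375 ]), 'attitude': array([[ 0.4483,  0.8526,  0.2686],
       [ 0.8939, -0.4276, -0.1347],
       [-0.    ,  0.3005, -0.9538]])} [0.247  0.4914 0.2313]
```

View pics/wrist0.png

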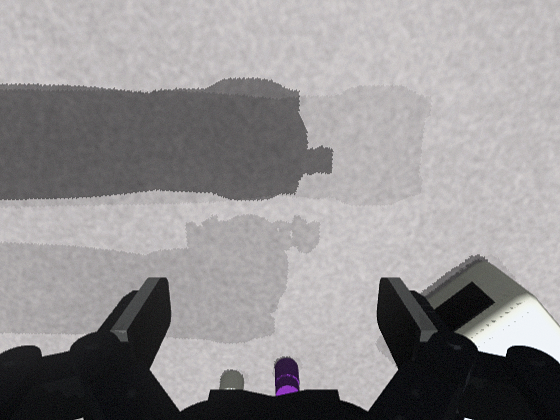

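carry_out --pt "0 0 0 0.105" --pt "0 0 0 0.105" --pt "0 0 0 0.105" --pt "0 0 0 0.105" --pt "0 0 0 0.105" --pt "0 0 0 0.105" --pt "0 0 0 0.105" --pt "0 0 0 0.105" --pt "0 0 0 0.105" --pt "0 0 0 0.105" --pt "0 0 0 0.105" --pt "0 0 0 0.105" --jaw 46 --squeeze 40

```text
time: 2.4
tcp_pos: [0.247, 0.4914, 0.2313]
tcp_rot: [[0.16, 0.987, -0.0], [0.987, -0.16, -0.0], [-0.0, -0.0, -1.0]]
force: [-0.2, 0.3, -0.8]
gripper_width: 0.541
finger_force: 0.0
```

```bash
cat > go.py <<'E'
import sys
from h import *
# python3 go.py x y z [h]: shift in tool axes (mm) from the measured pose to the target
o=env.get_obs(); t=np.array(list(map(float,sys.argv[1:4])))
R=o['tcp_rot']; print('t',round(o['time'],2),'tcp',np.round(o['tcp_pos'],4),'yang',np.round(np.degrees(np.arctan2(R[1,1],R[0,1])),2),'shift',np.round(R.T@(t-o['tcp_pos'])*1e3,1),'j',np.round(o['joint_pos'],0),'F',np.round(o['force'],1))
E
python3 go.py .460 .3235 .15
```

```text
t 2.4 tcp [0.247  0.4914 0.2313] yang -9.18 shift [-131.8  237.    81.3] j [ 63.   5.  10.  95.  -0. 162.] F [-0.2  0.3 -0.8]
```

carry_out --pt "-20 35 0 0" --pt "-20 36 0 0" --pt "-20 36 10 0" --pt "-20 36 15 0" --pt "-20 36 20 0" --pt "-20 36 20 0" --pt "-12 22 16 0" --pt "0 0 0 0" --pt "0 0 0 0"

```text
time: 3.15
tcp_pos: [0.4532, 0.3293, 0.1536]
tcp_rot: [[0.157, 0.988, -0.002], [0.988, -0.157, -0.001], [-0.002, -0.002, -1.0]]
force: [-0.7, 0.2, 0.5]
gripper_width: 0.537
finger_force: 0.0
```

```bash
python3 go.py .460 .3235 .008; python3 - <<'E'
from h import *
p,d,P,c=cloud("wrist"); cv2.imwrite("pics/wrist1.png",p[:,:,::-1])
for o in caps(p,d,P): print(*[np.round(a,4) for a in o])
print(c['position'])
E
```

```text
t 3.15 tcp [0.4532 0.3293 0.1536] yang -9.03 shift [ -4.4   7.8 145.6] j [ 36.   6.   2.  87.   0. 135.] F [-0.7  0.2  0.5]
283.8329 211.6273 1126 0.4607 0.3251 27.9262 48.5576 [0.4605 0.3257]
503.9633 304.6406 821 0.643 0.197 78.6222 23.1815 [0.6394 0.2014]
269.5946 378.6155 1491 0.429 0.1989 40.7546 80.1866 [0.4307 0.205 ]
[0.46532645 0.40498724 0.29836349]
```

View pics/wrist1.png

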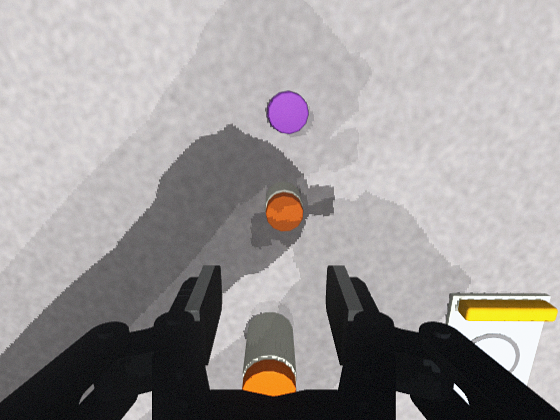

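The wrist view shows the orange S cap at (284,212) with purple beyond it at (288,112). It puts S at (0.4606, 0.325), in agreement. Descending.

carry_out --pt "-3 8 10 0" --pt "0 0 20 0" --pt "0 0 25 0" --pt "0 0 25 0" --pt "0 0 25 0" --pt "0 0 20 0" --pt "0 0 12 0" --pt "0 0 6 0" --pt "0 0 2 0" --pt "0 0 0 0" --pt "0 0 0 0"

```text
time: 4.12
tcp_pos: [0.4609, 0.327, 0.0111]
tcp_rot: [[0.154, 0.988, 0.002], [0.988, -0.154, 0.001], [0.001, 0.001, -1.0]]
force: [-0.7, 0.7, 0.0]
gripper_width: 0.54
finger_force: 0.0
```

```bash
python3 go.py .4605 .3248 .008
```

```text
t 4.12 tcp [0.4609 0.327  0.0111] yang -8.86 shift [-2.3 -0.   3.1] j [ 35.   8. -11.  71.  -0. 134.] F [-0.7  0.7  0. ]
```

carry_out --pt "-2 0 2 0" --pt "0 0 0 0" --pt "0 0 0 0" --pt "0 0 0 0" --pt "0 0 0 0" --pt "0 0 0 0" --pt "0 0 0 0" --pt "0 0 0 0" --jaw 20

```text
time: 4.78
tcp_pos: [0.4605, 0.3247, 0.0089]
tcp_rot: [[0.154, 0.988, 0.001], [0.988, -0.154, 0.001], [0.001, 0.001, -1.0]]
force: [-0.2, -1.8, 5.9]
gripper_width: 0.336
finger_force: 40.0
```

carry_out --pt "0 0 -8 0" --pt "0 0 -15 0" --pt "0 0 -25 0" --pt "0 0 -25 0" --pt "0 0 -25 0" --pt "0 0 -15 0" --pt "0 0 -8 0" --pt "0 0 0 0" --pt "0 0 0 0"

```text
time: 5.53
tcp_pos: [0.4599, 0.3244, 0.1284]
tcp_rot: [[0.154, 0.988, -0.0], [0.988, -0.154, -0.0], [-0.0, -0.0, -1.0]]
force: [-0.6, -0.9, -0.6]
gripper_width: 0.334
finger_force: 39.5
```

```bash
python3 go.py .634 .133 .13;python3 - <<'E'
from h import *
p,d=optics.camera("side"); cv2.imwrite("pics/s1.png",cv2.resize(p[100:400,150:450,::-1],(600,600)))
E
```

```text
t 5.53 tcp [0.4599 0.3244 0.1284] yang -8.88 shift [-162.2  201.6   -1.6] j [ 35.   6.  -0.  84.   0. 134.] F [-0.6 -0.9 -0.6]
```

View pics/s1.png

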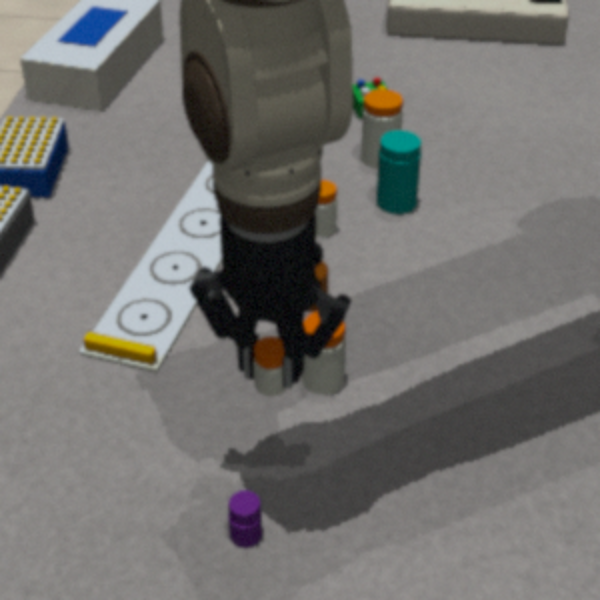

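S is held upright between the fingers at (270,365), and the other jars are undisturbed.

carry_out --pt "-8 10 0 0" --pt "-17 21 0 0" --pt "-18 23 0 0" --pt "-19 23 0 0" --pt "-19 23 0 0" --pt "-19 23 0 0" --pt "-19 23 0 0" --pt "-18 23 0 0" --pt "-16 21 0 0" --pt "-9 12 0 0" --pt "0 0 0 0" --pt "0 0 0 0"

```text
time: 6.58
tcp_pos: [0.6343, 0.1325, 0.1276]
tcp_rot: [[0.156, 0.988, -0.002], [0.988, -0.156, -0.0], [-0.0, -0.002, -1.0]]
force: [-0.3, 0.4, 0.2]
gripper_width: 0.332
finger_force: 39.6
```

```bash
python3 go.py .634 .133 .016;python3 - <<'E'
from h import *
p,d=optics.camera("wrist");c=optics.get_calibration("wrist"); 
f=210/np.tan(np.radians(c['vfov']/2))
for n in [(.634,.133),(.6192,.0443),(.605,-.0448)]:
    q=c['attitude'].T@(np.array([*n,.006])-c['position']); uv=q[:2]/q[2]*f+[c['cx'],c['cy']]; print(uv)
cv2.imwrite("pics/w2.png",p[:,:,::-1])
E
```

```text
t 6.58 tcp [0.6343 0.1325 0.1276] yang -8.96 shift [  0.5  -0.2 111.6] j [ 12.  18.  14.  86.   0. 111.] F [-0.3  0.4  0.2]
[273.1816857  202.98614649]
[272.03292584 304.95446322]
[271.78127629 390.46095648]
```

View pics/w2.png

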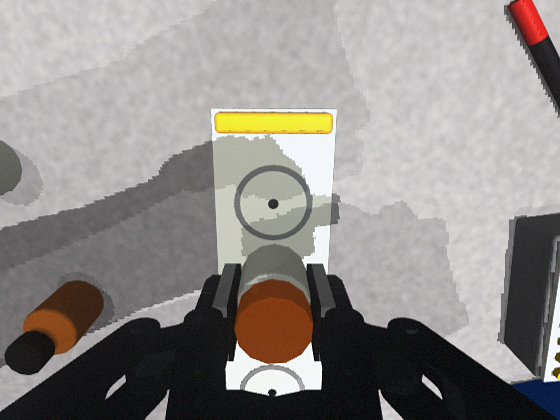

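The wrist view puts the end mark's dot at (273,204) against a predicted (273,203). The jar is well centred, so I lower it.

carry_out --pt "0 0 8 0" --pt "0 0 16 0" --pt "0 0 20 0" --pt "0 0 20 0" --pt "0 0 20 0" --pt "0 0 14 0" --pt "0 0 8 0" --pt "0 0 3 0" --pt "0 0 1 0" --pt "0 0 1 0" --pt "0 0 0 0" --pt "0 0 0 0"

```text
time: 7.63
tcp_pos: [0.635, 0.1334, 0.0188]
tcp_rot: [[0.154, 0.988, 0.001], [0.988, -0.154, 0.0], [0.0, 0.001, -1.0]]
force: [-0.0, 0.0, -0.7]
gripper_width: 0.334
finger_force: 39.6
```

carry_out --pt "0 -1 2 0" --pt "0 0 1 0" --pt "0 0 0 0" --pt "0 0 0 0"

```text
time: 7.97
tcp_pos: [0.6336, 0.1333, 0.0149]
tcp_rot: [[0.154, 0.988, 0.0], [0.988, -0.154, 0.0], [0.0, 0.0, -1.0]]
force: [-1.0, 0.2, 1.3]
gripper_width: 0.333
finger_force: 39.7
```

carry_out --pt "0 0 0 0" --pt "0 0 0 0" --pt "0 0 0 0" --pt "0 0 0 0" --pt "0 0 0 0" --pt "0 0 0 0" --jaw 46

```text
time: 8.47
tcp_pos: [0.6335, 0.1333, 0.0147]
tcp_rot: [[0.154, 0.988, -0.0], [0.988, -0.154, -0.0], [-0.0, -0.0, -1.0]]
force: [-0.2, -0.9, 0.2]
gripper_width: 0.54
finger_force: 0.0
```

carry_out --pt "0 0 -10 0" --pt "0 0 -20 0" --pt "0 0 -25 0" --pt "0 0 -25 0" --pt "0 0 -25 0" --pt "0 0 -25 0" --pt "0 0 -15 0" --pt "0 0 -5 0" --pt "0 0 0 0" --pt "0 0 0 0" --jaw 60

```text
time: 9.3
tcp_pos: [0.6334, 0.1333, 0.1642]
tcp_rot: [[0.154, 0.988, -0.001], [0.988, -0.154, -0.0], [-0.0, -0.0, -1.0]]
force: [-0.5, 0.9, -0.3]
gripper_width: 0.704
finger_force: 0.0
```

```bash
python3 go.py .4277 .194 .165
```

```text
t 9.3 tcp [0.6334 0.1333 0.1642] yang -8.88 shift [  28.2 -212.6   -0.7] j [ 12.  18.  18.  90.  -0. 111.] F [-0.5  0.9 -0.3]
```

carry_out --pt "2 -10 0 0" --pt "3 -20 0 0" --pt "3 -26 0 0" --pt "3 -26 0 0" --pt "3 -26 0 0" --pt "3 -26 0 0" --pt "3 -26 0 0" --pt "3 -24 0 0" --pt "3 -18 0 0" --pt "2 -11 0 0" --pt "0 0 0 0" --pt "0 0 0 0"

```text
time: 10.3
tcp_pos: [0.4274, 0.194, 0.1642]
tcp_rot: [[0.154, 0.988, -0.0], [0.988, -0.154, -0.0], [-0.0, -0.0, -1.0]]
force: [0.6, 0.5, 0.6]
gripper_width: 0.7
finger_force: 0.0
```

```bash
python3 go.py .4277 .194 .028; cat > wc.py <<'E'
from h import *
import sys
p,d,P,c=cloud("wrist")
for o in caps(p,d,P,300): print(*[np.round(a,4) for a in o])
if len(sys.argv)>1: cv2.imwrite(sys.argv[1],p[:,:,::-1])
E
python3 wc.py
```

```text
t 10.3 tcp [0.4274 0.194  0.1642] yang -8.84 shift [1.000e-01 4.000e-01 1.362e+02] j [ 24.  -7.  -9.  88.  -0. 123.] F [0.6 0.5 0.6]
274.3489 215.3709 2881 0.4289 0.1936 42.2589 79.5553 [0.4291 0.1946]
544.6977 239.7536 972 0.6341 0.1325 29.2979 53.1588 [0.6311 0.1335]
326.9735 328.5183 792 0.4577 0.0728 33.5721 54.2692 [0.457  0.0803]
```

carry_out --pt "0 1 10 0" --pt "0 0 20 0" --pt "0 0 24 0" --pt "0 0 24 0" --pt "0 0 24 0" --pt "0 0 18 0" --pt "0 0 10 0" --pt "0 0 6 0" --pt "0 0 2 0" --pt "0 0 0 0" --pt "0 0 0 0"

```text
time: 11.27
tcp_pos: [0.4291, 0.1939, 0.0277]
tcp_rot: [[0.155, 0.988, 0.001], [0.988, -0.155, 0.001], [0.001, 0.001, -1.0]]
force: [0.5, 0.4, -0.7]
gripper_width: 0.707
finger_force: 0.0
```

carry_out --pt "0 0 0 0" --pt "0 0 0 0" --pt "0 0 0 0" --pt "0 0 0 0" --pt "0 0 0 0" --pt "0 0 0 0" --pt "0 0 0 0" --pt "0 0 0 0" --jaw 32

```text
time: 11.93
tcp_pos: [0.429, 0.1941, 0.028]
tcp_rot: [[0.154, 0.988, 0.002], [0.988, -0.154, 0.001], [0.001, 0.002, -1.0]]
force: [-0.5, 0.3, 6.6]
gripper_width: 0.5
finger_force: 41.3
```

carry_out --pt "0 0 -8 0" --pt "0 0 -16 0" --pt "0 0 -25 0" --pt "0 0 -25 0" --pt "0 0 -25 0" --pt "0 0 -16 0" --pt "0 0 -8 0" --pt "0 0 -2 0" --pt "0 0 0 0" --pt "0 0 0 0"

```text
time: 12.77
tcp_pos: [0.428, 0.1935, 0.1506]
tcp_rot: [[0.154, 0.988, -0.002], [0.988, -0.154, -0.001], [-0.001, -0.001, -1.0]]
force: [0.6, 0.2, -2.2]
gripper_width: 0.503
finger_force: 41.1
```

```bash
python3 go.py .605 -.0448 .153
```

```text
t 12.77 tcp [0.428  0.1935 0.1506] yang -8.88 shift [-208.2  211.7   -2.5] j [ 24.  -7. -10.  86.  -0. 123.] F [ 0.6  0.2 -2.2]
```

carry_out --pt "-10 10 0 0" --pt "-20 20 0 0" --pt "-23 23 0 0" --pt "-24 25 0 0" --pt "-24 25 0 0" --pt "-24 25 0 0" --pt "-24 25 0 0" --pt "-23 23 0 0" --pt "-19 20 0 0" --pt "-12 12 0 0" --pt "-5 4 0 0" --pt "0 0 0 0"

```text
time: 13.77
tcp_pos: [0.6055, -0.0455, 0.1499]
tcp_rot: [[0.156, 0.988, -0.003], [0.988, -0.156, 0.0], [-0.0, -0.003, -1.0]]
force: [-0.0, 1.3, -1.6]
gripper_width: 0.499
finger_force: 41.3
```

carry_out --pt "0 0 8 0" --pt "0 0 16 0" --pt "0 0 20 0" --pt "0 0 20 0" --pt "0 0 20 0" --pt "0 0 15 0" --pt "0 0 7 0" --pt "0 0 3 0" --pt "0 0 1 0" --pt "0 0 0 0" --pt "0 0 0 0"

```text
time: 14.68
tcp_pos: [0.6063, -0.0443, 0.043]
tcp_rot: [[0.154, 0.988, 0.002], [0.988, -0.154, -0.0], [0.0, 0.002, -1.0]]
force: [0.3, -0.6, -2.4]
gripper_width: 0.501
finger_force: 41.3
```

```bash
python3 go.py .605 -.0448 .034
```

```text
t 14.68 tcp [ 0.6063 -0.0443  0.043 ] yang -8.87 shift [-0.7 -1.2  9. ] j [-4. 13. -1. 75.  0. 95.] F [ 0.3 -0.6 -2.4]
```

carry_out --pt "-1 -1 3 0" --pt "0 0 3 0" --pt "0 0 2 0" --pt "0 0 0.5 0" --pt "0 0 0 0" --pt "0 0 0 0"

```text
time: 15.18
tcp_pos: [0.6047, -0.0454, 0.034]
tcp_rot: [[0.155, 0.988, 0.001], [0.988, -0.155, -0.0], [-0.0, 0.001, -1.0]]
force: [-3.2, 0.2, 5.7]
gripper_width: 0.502
finger_force: 42.0
```

carry_out --pt "0 0 0 0" --pt "0 0 0 0" --pt "0 0 0 0" --pt "0 0 0 0" --pt "0 0 0 0" --pt "0 0 0 0" --jaw 60

```text
time: 15.68
tcp_pos: [0.6046, -0.0453, 0.0332]
tcp_rot: [[0.154, 0.988, -0.0], [0.988, -0.154, 0.0], [0.0, -0.0, -1.0]]
force: [0.0, 0.2, -1.0]
gripper_width: 0.703
finger_force: 0.0
```

carry_out --pt "0 0 -10 0" --pt "0 0 -20 0" --pt "0 0 -25 0" --pt "0 0 -25 0" --pt "0 0 -25 0" --pt "0 0 -15 0" --pt "0 0 -7 0" --pt "0 0 0 0" --pt "0 0 0 0"

```text
time: 16.43
tcp_pos: [0.6046, -0.0453, 0.1599]
tcp_rot: [[0.154, 0.988, -0.0], [0.988, -0.154, 0.0], [-0.0, -0.0, -1.0]]
force: [0.0, -0.4, -1.4]
gripper_width: 0.702
finger_force: 0.0
```

```bash
python3 go.py .4605 -.061 .165; python3 wc.py
```

```text
t 16.43 tcp [ 0.6046 -0.0453  0.1599] yang -8.88 shift [ -37.7 -139.9   -5. ] j [-4. 12. 10. 88. -0. 95.] F [ 0.  -0.4 -1.4]
38.9334 73.6775 1506 0.4576 0.0708 34.9182 53.562 [0.4655 0.0696]
273.1983 220.8772 3051 0.6042 -0.0455 42.0449 84.7076 [ 0.6046 -0.0448]
83.9658 262.0558 1435 0.4601 -0.0621 34.3071 62.9999 [ 0.4605 -0.062 ]
```

carry_out --pt "-3 -8 0 0" --pt "-4 -16 0 0" --pt "-5 -20 0 0" --pt "-6 -22 0 0" --pt "-6 -22 0 0" --pt "-5 -20 0 0" --pt "-4 -16 0 0" --pt "-3 -10 0 0" --pt "-2 -6 0 0" --pt "0 0 0 0" --pt "0 0 0 0" --jaw 52

```text
time: 17.4
tcp_pos: [0.4606, -0.0613, 0.1601]
tcp_rot: [[0.155, 0.988, 0.0], [0.988, -0.155, 0.0], [0.0, 0.0, -1.0]]
force: [-0.2, -0.7, -1.2]
gripper_width: 0.611
finger_force: 0.0
```

```bash
python3 go.py .4602 -.062 .016; python3 wc.py
```

```text
t 17.4 tcp [ 0.4606 -0.0613  0.1601] yang -8.89 shift [ -0.7  -0.3 144.1] j [ -8.  -8. -10.  87.   0.  91.] F [-0.2 -0.7 -1.2]
239.0767 24.8458 1150 0.4576 0.07 35.9554 53.1632 [0.4587 0.062 ]
497.5786 162.2291 3797 0.6053 -0.0449 42.8862 85.3591 [ 0.6045 -0.0448]
272.7308 212.1544 1725 0.4608 -0.0622 33.8025 63.4144 [ 0.4609 -0.0617]
```

carry_out --pt "-0.5 0 10 0" --pt "0 0 20 0" --pt "0 0 25 0" --pt "0 0 25 0" --pt "0 0 25 0" --pt "0 0 18 0" --pt "0 0 11 0" --pt "0 0 6 0" --pt "0 0 3 0" --pt "0 0 1 0" --pt "0 0 0 0" --pt "0 0 0 0"

```text
time: 18.45
tcp_pos: [0.461, -0.0618, 0.0173]
tcp_rot: [[0.154, 0.988, 0.002], [0.988, -0.154, -0.0], [0.0, 0.002, -1.0]]
force: [1.1, 0.2, 0.6]
gripper_width: 0.611
finger_force: 0.0
```

carry_out --pt "0 0 0 0" --pt "0 0 0 0" --pt "0 0 0 0" --pt "0 0 0 0" --pt "0 0 0 0" --pt "0 0 0 0" --pt "0 0 0 0" --pt "0 0 0 0" --jaw 25

```text
time: 19.12
tcp_pos: [0.4609, -0.0618, 0.0173]
tcp_rot: [[0.154, 0.988, 0.002], [0.988, -0.154, -0.0], [0.0, 0.002, -1.0]]
force: [-0.4, 0.5, 6.7]
gripper_width: 0.404
finger_force: 40.3
```

carry_out --pt "0 0 -8 0" --pt "0 0 -16 0" --pt "0 0 -25 0" --pt "0 0 -25 0" --pt "0 0 -25 0" --pt "0 0 -16 0" --pt "0 0 -8 0" --pt "0 0 -2 0" --pt "0 0 0 0" --pt "0 0 0 0"

```text
time: 19.95
tcp_pos: [0.4599, -0.0617, 0.1402]
tcp_rot: [[0.154, 0.988, -0.002], [0.988, -0.154, 0.0], [-0.0, -0.002, -1.0]]
force: [-0.4, -0.6, -0.4]
gripper_width: 0.405
finger_force: 40.1
```

```bash
python3 go.py .6192 .0443 .14
```

```text
t 19.95 tcp [ 0.4599 -0.0617  0.1402] yang -8.88 shift [ 1.293e+02  1.411e+02 -1.000e-01] j [ -8.  -8. -12.  85.   0.  91.] F [-0.4 -0.6 -0.4]
```

carry_out --pt "7 8 0 0" --pt "13 14 0 0" --pt "17 18 0 0" --pt "17 19 0 0" --pt "18 19 0 0" --pt "17 19 0 0" --pt "17 18 0 0" --pt "12 14 0 0" --pt "8 8 0 0" --pt "3 4 0 0" --pt "0 0 0 0" --pt "0 0 0 0"

```text
time: 20.95
tcp_pos: [0.6192, 0.044, 0.1404]
tcp_rot: [[0.154, 0.988, -0.002], [0.988, -0.154, -0.0], [-0.0, -0.001, -1.0]]
force: [-0.3, -0.4, -1.2]
gripper_width: 0.406
finger_force: 40.2
```

carry_out --pt "0 0 8 0" --pt "0 0 16 0" --pt "0 0 20 0" --pt "0 0 20 0" --pt "0 0 20 0" --pt "0 0 15 0" --pt "0 0 7 0" --pt "0 0 3 0" --pt "0 0 1 0" --pt "0 0 0 0" --pt "0 0 0 0"

```text
time: 21.87
tcp_pos: [0.6201, 0.0439, 0.0325]
tcp_rot: [[0.155, 0.988, 0.002], [0.988, -0.155, 0.0], [0.0, 0.002, -1.0]]
force: [-0.7, -0.1, -1.0]
gripper_width: 0.407
finger_force: 40.2
```

```bash
python3 go.py .6192 .0443 .0235
```

```text
t 21.87 tcp [0.6201 0.0439 0.0325] yang -8.89 shift [ 0.2 -1.   9. ] j [  4.  15.  -0.  74.  -0. 103.] F [-0.7 -0.1 -1. ]
```

carry_out --pt "0 -1 3 0" --pt "0 0 3 0" --pt "0 0 2 0" --pt "0 0 0.5 0" --pt "0 0 0 0" --pt "0 0 0 0"

```text
time: 22.37
tcp_pos: [0.6186, 0.0441, 0.0233]
tcp_rot: [[0.154, 0.988, 0.0], [0.988, -0.154, 0.0], [0.0, 0.0, -1.0]]
force: [-2.5, 0.6, 5.6]
gripper_width: 0.407
finger_force: 40.7
```

carry_out --pt "0 0 0 0" --pt "0 0 0 0" --pt "0 0 0 0" --pt "0 0 0 0" --pt "0 0 0 0" --pt "0 0 0 0" --jaw 52

```text
time: 22.87
tcp_pos: [0.6185, 0.0441, 0.0227]
tcp_rot: [[0.154, 0.988, -0.0], [0.988, -0.154, -0.0], [-0.0, -0.0, -1.0]]
force: [-0.4, 0.1, 0.7]
gripper_width: 0.608
finger_force: 0.0
```

carry_out --pt "0 0 -10 0" --pt "0 0 -20 0" --pt "0 0 -25 0" --pt "0 0 -30 0" --pt "0 0 -30 0" --pt "0 0 -25 0" --pt "0 0 -15 0" --pt "0 0 -7 0" --pt "0 0 0 0" --pt "0 0 0 0"

```text
time: 23.7
tcp_pos: [0.6185, 0.0441, 0.1844]
tcp_rot: [[0.154, 0.988, -0.0], [0.988, -0.154, -0.0], [-0.0, -0.0, -1.0]]
force: [0.2, 1.2, -1.5]
gripper_width: 0.609
finger_force: 0.0
```

```bash
python3 go.py .401 -.2238 .185; python3 wc.py
```

```text
t 23.7 tcp [0.6185 0.0441 0.1844] yang -8.88 shift [-298.3 -173.6   -0.6] j [  4.  14.  15.  91.   0. 103.] F [ 0.2  1.2 -1.5]
276.1284 4.6388 335 0.6428 0.1884 78.6421 23.2041 [0.6431 0.1862]
274.7979 79.8294 1148 0.6331 0.1321 27.2671 52.7345 [0.6332 0.1322]
78.3365 191.1962 949 0.4587 0.0714 35.207 53.4498 [0.4653 0.0737]
273.1381 204.3215 1503 0.6183 0.0435 33.8888 68.7008 [0.6184 0.0441]
273.8803 317.9238 2028 0.6047 -0.0457 42.6365 84.6247 [ 0.6049 -0.0443]
```

carry_out --pt "-10 -6 0 0" --pt "-20 -12 0 0" --pt "-28 -16 0 0" --pt "-32 -18 0 0" --pt "-32 -19 0 0" --pt "-32 -19 0 0" --pt "-32 -19 0 0" --pt "-32 -19 0 0" --pt "-30 -17 0 0" --pt "-25 -15 0 0" --pt "-16 -9 0 0" --pt "-9 -5 0 0" --jaw 68

```text
time: 24.75
tcp_pos: [0.3983, -0.2248, 0.1839]
tcp_rot: [[0.157, 0.988, -0.001], [0.988, -0.157, 0.0], [0.0, -0.001, -1.0]]
force: [0.9, 1.2, -1.0]
gripper_width: 0.799
finger_force: 0.0
```

carry_out --pt "0 0 0 0" --pt "0 0 0 0"

```text
time: 24.92
tcp_pos: [0.4003, -0.2234, 0.1842]
tcp_rot: [[0.155, 0.988, -0.001], [0.988, -0.155, 0.001], [0.0, -0.001, -1.0]]
force: [-0.2, 0.9, -0.6]
gripper_width: 0.799
finger_force: 0.0
```

```bash
python3 go.py .401 -.2238 .040; python3 wc.py pics/w3.png
```

```text
t 24.92 tcp [ 0.4003 -0.2234  0.1842] yang -8.94 shift [ -0.3   0.8 144.2] j [-29.  -8.  -8.  90.   0.  70.] F [-0.2  0.9 -0.6]
275.1484 215.9356 3885 0.4022 -0.2246 49.8894 95.6206 [ 0.4023 -0.2239]
```

View pics/w3.png

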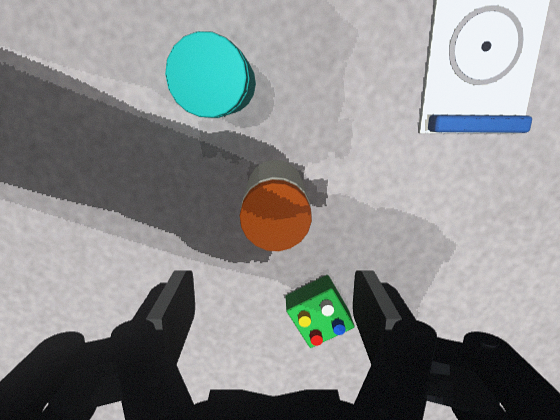

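The wrist view shows the orange XL cap at (275,216), turquoise well away at (208,75), and the rack at (320,310). The finger paths are clear. XL is at (0.402, -0.2242).

carry_out --pt "-0.5 1.5 10 0" --pt "0 0 20 0" --pt "0 0 25 0" --pt "0 0 25 0" --pt "0 0 25 0" --pt "0 0 18 0" --pt "0 0 11 0" --pt "0 0 6 0" --pt "0 0 3 0" --pt "0 0 1 0" --pt "0 0 0 0" --pt "0 0 0 0"

```text
time: 25.97
tcp_pos: [0.4026, -0.2245, 0.0417]
tcp_rot: [[0.154, 0.988, 0.001], [0.988, -0.154, -0.001], [-0.001, 0.001, -1.0]]
force: [0.2, -0.6, -0.0]
gripper_width: 0.792
finger_force: 0.0
```

carry_out --pt "0 0 0 0" --pt "0 0 0 0" --pt "0 0 0 0" --pt "0 0 0 0" --pt "0 0 0 0" --pt "0 0 0 0" --pt "0 0 0 0" --pt "0 0 0 0" --jaw 40 --squeeze 50

```text
time: 26.63
tcp_pos: [0.4024, -0.2245, 0.0419]
tcp_rot: [[0.155, 0.988, 0.001], [0.988, -0.155, -0.001], [-0.001, 0.001, -1.0]]
force: [-1.4, 0.2, 6.3]
gripper_width: 0.597
finger_force: 51.9
```

carry_out --pt "0 0 -8 0" --pt "0 0 -16 0" --pt "0 0 -25 0" --pt "0 0 -25 0" --pt "0 0 -25 0" --pt "0 0 -16 0" --pt "0 0 -8 0" --pt "0 0 -2 0" --pt "0 0 0 0" --pt "0 0 0 0"

```text
time: 27.47
tcp_pos: [0.4017, -0.224, 0.1646]
tcp_rot: [[0.154, 0.988, -0.001], [0.988, -0.154, 0.001], [0.001, -0.002, -1.0]]
force: [0.0, -0.3, -1.4]
gripper_width: 0.592
finger_force: 52.5
```

```bash
python3 go.py .5907 -.1338 .165
```

```text
t 27.47 tcp [ 0.4017 -0.224   0.1646] yang -8.88 shift [118.3 172.9  -0.6] j [-29.  -8. -10.  88.   0.  70.] F [ 0.  -0.3 -1.4]
```

Descent target is z ≈ 0.048.

carry_out --pt "6 9 0 0" --pt "11 16 0 0" --pt "15 22 0 0" --pt "16 24 0 0" --pt "16 24 0 0" --pt "16 24 0 0" --pt "15 22 0 0" --pt "12 17 0 0" --pt "8 11 0 0" --pt "3 4 0 0" --pt "0 0 0 0" --pt "0 0 0 0"

```text
time: 28.47
tcp_pos: [0.5908, -0.1342, 0.1649]
tcp_rot: [[0.154, 0.988, -0.002], [0.988, -0.154, 0.0], [-0.0, -0.002, -1.0]]
force: [-0.7, 0.3, -2.0]
gripper_width: 0.597
finger_force: 52.6
```

carry_out --pt "0 0 8 0" --pt "0 0 16 0" --pt "0 0 20 0" --pt "0 0 20 0" --pt "0 0 20 0" --pt "0 0 15 0" --pt "0 0 7 0" --pt "0 0 3 0" --pt "0 0 1 0" --pt "0 0 0 0" --pt "0 0 0 0"

```text
time: 29.38
tcp_pos: [0.5917, -0.1345, 0.057]
tcp_rot: [[0.155, 0.988, 0.002], [0.988, -0.155, -0.0], [-0.0, 0.002, -1.0]]
force: [-0.3, -0.8, -1.9]
gripper_width: 0.597
finger_force: 52.6
```

```bash
python3 go.py .5907 -.1338 .048
```

```text
t 29.38 tcp [ 0.5917 -0.1345  0.057 ] yang -8.89 shift [ 0.6 -1.1  9. ] j [-13.  13.  -0.  77.   0.  86.] F [-0.3 -0.8 -1.9]
```

carry_out --pt "0.5 -1 3 0" --pt "0 0 3 0" --pt "0 0 2 0" --pt "0 0 0.5 0" --pt "0 0 0 0" --pt "0 0 0 0"

```text
time: 29.88
tcp_pos: [0.5904, -0.1336, 0.048]
tcp_rot: [[0.154, 0.988, 0.001], [0.988, -0.154, -0.0], [-0.0, 0.001, -1.0]]
force: [-2.8, 1.9, 5.7]
gripper_width: 0.595
finger_force: 53.1
```

carry_out --pt "0 0 0 0" --pt "0 0 0 0" --pt "0 0 0 0" --pt "0 0 0 0" --pt "0 0 0 0" --pt "0 0 0 0" --jaw 68

```text
time: 30.38
tcp_pos: [0.5903, -0.1337, 0.0472]
tcp_rot: [[0.154, 0.988, -0.0], [0.988, -0.154, 0.0], [0.0, -0.0, -1.0]]
force: [0.5, 0.7, -0.1]
gripper_width: 0.8
finger_force: 0.0
```

carry_out --pt "0 0 -10 0" --pt "0 0 -20 0" --pt "0 0 -25 0" --pt "0 0 -30 0" --pt "0 0 -30 0" --pt "0 0 -25 0" --pt "0 0 -15 0" --pt "0 0 -5 0" --pt "0 0 0 0" --pt "0 0 0 0"

```text
time: 31.22
tcp_pos: [0.5902, -0.1337, 0.2066]
tcp_rot: [[0.154, 0.988, -0.001], [0.988, -0.154, 0.0], [0.0, -0.001, -1.0]]
force: [0.2, 0.3, -0.7]
gripper_width: 0.796
finger_force: 0.0
```

carry_out --pt "0 -15 0 0" --pt "0 -30 0 0" --pt "0 -35 0 0" --pt "0 -35 0 0" --pt "0 -35 0 0" --pt "0 -35 0 0" --pt "0 -20 0 0" --pt "0 0 0 0" --pt "0 0 0 0"

```text
time: 31.97
tcp_pos: [0.387, -0.1019, 0.2065]
tcp_rot: [[0.155, 0.988, -0.0], [0.988, -0.155, 0.0], [0.0, -0.0, -1.0]]
force: [1.0, -0.9, -0.2]
gripper_width: 0.796
finger_force: 0.0
```

```bash
python3 go.py .4 0 .2; python3 - <<'E'
from h import *
p,d=optics.camera("top");c=optics.get_calibration("top")
cv2.imwrite("pics/t9.png",p[140:310,90:460,::-1].repeat(2,0).repeat(2,1))
m=dict(xl=(.5907,-.1338),l=(.605,-.0448),m=(.6192,.0443),s=(.634,.133))
f=210/np.tan(np.radians(c['vfov']/2)); sd={}
for k,v in m.items():
    q=c['attitude'].T@(np.array([*v,.006+HT[k]])-c['position']); sd[k]=q[:2]/q[2]*f+[c['cx'],c['cy']]
for k,v in topcaps(p,c,sd,.006).items(): print(k,v[0].round(4),v[1].round(4),v[2],v[3],'target',m[k])
p,d,P,c=cloud("side"); cv2.imwrite("pics/s9.png",p[100:400,130:450,::-1].repeat(2,0)[:600].repeat(2,1))
for o in caps(p,d,P): print(*[np.round(a,4) for a in o])
E
```

```text
t 31.97 tcp [ 0.387  -0.1019  0.2065] yang -8.9 shift [102.7  -2.9   6.5] j [-15. -16. -12.  94.   0.  84.] F [ 1.  -0.9 -0.2]
xl [ 0.5879 -0.1327  0.1   ] [ 0.5879 -0.1329  0.1   ] 23.472633361816406 397 target (0.5907, -0.1338)
l [ 0.6024 -0.0446  0.084 ] [ 0.6026 -0.0447  0.084 ] 19.198047637939453 260 target (0.605, -0.0448)
m [0.6168 0.0449 0.068 ] [0.6166 0.0443 0.068 ] 15.508942604064941 158 target (0.6192, 0.0443)
s [0.6316 0.1326 0.052 ] [0.6314 0.1328 0.052 ] 12.549300193786621 103 target (0.634, 0.133)
262.7614 160.9091 176 0.5894 -0.1326 50.3431 100.7402 [ 0.5895 -0.131 ]
249.875 185.5278 145 0.6046 -0.0452 44.8107 85.4576 [ 0.6046 -0.0422]
235.9143 213.0857 107 0.619 0.0456 33.2439 68.8834 [0.6183 0.0465]
220.039 243.4026 78 0.6334 0.1355 27.6245 53.0076 [0.6333 0.1362]
```

View pics/t9.png

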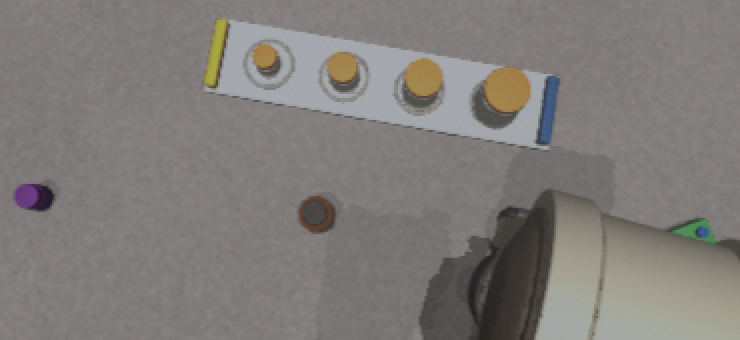

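View pics/s9.png

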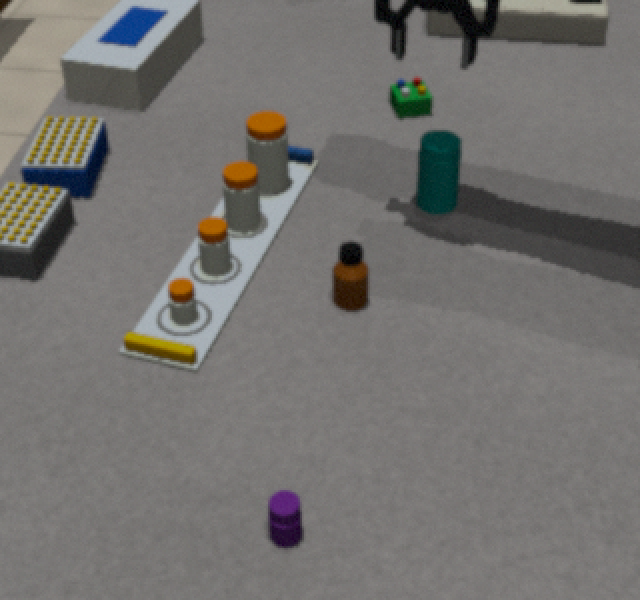

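All four jars stand upright, within 2 mm of the dots measured in the same camera. XL is by the blue bar and S by the yellow. The amber bottle and both look-alikes are untouched.

```bash
python3 -c "
from cell import job; print(job.finish_job())"
```

```text
the job is handed in; nothing more can be done
None
```

The job is handed in: all four jars stand upright within about 2 mm of their mark centres, largest beside the blue bar down to smallest by the yellow, and the amber bottle was left alone; the judge's verdict was not shown.

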